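# Lock a spring channel nut into the desk's accessory channel

### The job

The tablet arm needs a fixing nut in the desk's accessory channel: take the spring channel nut with the blue grip from the foam tray, put it lengthwise through the slot at the red mark, press it down against its spring, turn it a quarter turn clockwise seen from above, and let the spring lift it so that its grooves catch both lips. Then pull it upwards with about 10 N for a moment to prove that it holds, and let go. Be gentle: never push or pull the nut against the channel with more than about 20 N, and leave everything else where it is.

Things in the scene. Friction and masses are not known exactly. Their poses are not given: they have to be found in the camera images.
- nut_grip (a point): Centre of the spring channel nut's blue plastic grip: an upright paddle 12 mm thick (nut x), 28 mm wide (nut y), 24 mm high. Grasp it across its 12 mm. Nut z is up. Below it a round blue neck 10 mm across and 16 mm long, then a stem 16 mm across, join it to the steel bar. Whole nut about 80 g. It starts upright in a pocket of the foam tray, its bar resting 38 mm above the desk in a recess 6 mm deep with 2 mm play.
- nut_bar (a point): Centre of the underside of the nut's steel bar, 50 mm below nut_grip, same axes. Bar 19 mm wide (nut x), 34 mm long (nut y), 9 mm thick. In its top, along nut x, two grooves 5 mm wide, 3 mm deep, 12.2 mm either side of the middle. Two opposite corners are rounded: in the channel it turns only clockwise from above, and the square corners stop it a few degrees past a quarter turn.
- nut_spring (a point): Lower end of the coil spring under the nut's bar, 13 mm across. Free, it reaches 35 mm below the bar's underside. It yields 0.6 N per mm and is solid after 17 mm. In the channel it first touches the floor with nut_grip 87.5 mm above the desk; it presses 6 N with the nut caught and goes solid at about 10 N, with nut_grip at 70.5 mm.
- rail: Bright aluminium channel screwed to the desk, a C profile 41 mm wide (rail x), 41 mm high, 320 mm long (rail y), slot upwards. Origin: middle of its underside, on the desk. Slot 22 mm wide along the middle of its top; inside it is 36 mm wide, its floor 2.5 mm above the desk. A white pen cup 52 mm across, 116 mm above the desk at the rim, is bolted on 122 mm from the origin towards rail +y.
- rail_lips: The channel's two lips, beside the slot: 2.5 mm thick, 11 to 13.5 mm either side of the middle, from the top (41 mm above the desk) down to 33.5 mm, edges rounded. Origin and axes as rail. With the nut's bar just below them nut_grip is 74.5 mm above the desk; with the grooves caught on them it is at 77.5 mm and nut y lies along rail x.
- rail_mark (a point): The place for the nut: mid-width of the slot, level with the channel's top (41 mm above the desk), between two red tape strips 8 mm wide, stuck on the channel's top left and right of the slot and down its sides. Same axes as rail.
- tray: Dark foam tray with white plastic edges, 80 mm (tray x) by 206 mm (tray y), 46 mm high, fixed. Three pockets in a row along tray y, 60 mm apart, the middle one at the origin; the nut's long side lies along tray y in any of the pockets. Origin: centre of the underside, on the desk.
- wing_screw: Black wing screw with a steel collar, in another pocket of the tray, top 55 mm above its pocket; leave alone. Origin: under the collar.
- end_plug: White plastic end plug with a lug, in another pocket of the tray, top 32 mm above its pocket; leave alone. Origin: under its flange.
- stapler: Red and black stapler, 36 x 135 mm, about 45 mm high, on the desk near the robot; leave alone. Origin: centre of the underside.
- marker: Dark marker pen with a blue cap, 120 x 14 mm, on the desk beyond the channel; leave alone. Origin: under its middle.
- sanitiser: Clear bottle with a white cap, 60 mm across, 170 mm high, on the left of the desk; leave alone. Origin: centre of the underside.
There are look-alikes about, which are no part of the job. Leave any orange look-alike of the part that bears nut_grip alone.

How it is judged:
By the outcome, as a careful person would: the job done as asked, in the order asked, and still so for the second after the job is handed in, with the robot touching nothing.
It also fails if it takes over 58 s, if anything falls off the work surface, if the arm or the gripper's body presses on something with over 40 N, if the wrist force passes 120 N, or if a joint passes its speed limit or range.

### The arm

A 7-joint arm with a two-finger parallel gripper is mounted at the origin on the work surface. World frame = base frame: x ahead of the robot, y to its left, z up, the work surface at z = 0. Lengths are in m, angles in rad, forces in N, time in s.
With the tool pointing down it reaches from about 0.4 to 0.925 m from the base axis. Payload 4.1 kg.
Tool frame: the origin (TCP) lies at the very end of the fingers, on their centre line; the grasp point (between the pads) lies manip.grasp_offset behind it (manip.grasp_offset is the distance from the TCP to the grasp point, in m); z points along the fingers, y is the direction in which the jaws open and shut (so a half turn about z gives the same grasp; the last joint's range is limited). The gripper opens to 85 mm and grips with 20 to 120 N. Pads are 22 mm wide; open, the fingers measure 114 mm over their backs; the gripper's body (76 mm by 85 mm) begins 54 mm behind the grasp point. The pads swing forward as they close: fully open they stand 13 mm farther back than shut.
Start: joints at [1.071, 0.398, 0.045, 1.537, -0.019, 1.207, -0.051], TCP at [0.254, -0.599, 0.231] pointing down, gripper open.
Joint ranges: [-2.82, 2.82], [-0.49, 2.23], [-1.37, 1.46], [0, 2.46], [-1.36, 4.5], [0.23, 2], [-2.94, 2.94]. Speed limits (rad/s): [2.57, 2.57, 3.14, 3.14, 3.14, 3.14, 3.14].

### API

Orientations are given as a unit quaternion [w, x, y, z].
In Python, from rig import manip gives the robot as it stands.
- The arm moves only by the tool apply_moves, never from a script. Its argument "series" is a list that holds one entry, the list of rows, each a list of 4 numbers: the shift along the tool's x, y, z in mm, then the turn about the tool's z in rad. A call has 1 to 20 rows; each row is the pose to reach, as a shift and turn from the pose measured when the call began, along the tool's axes at that moment; what a row does not reach only later rows make up. A row lasts 1/12 s, in which the tool goes at most 41.7 mm and 7.16 degrees, less where a joint would pass 70% of its speed; a pose out of reach is approached as far as the arm can. A call with a gripper value outside its range is refused whole. "hand" is the opening, from -1 (shut) to 1 (fully open), set as the call begins (left out, the last holds). The fingers move at their own pace and stop on an object; "grip_force" is the grip in N (left out, the last holds). Time passes only in rows, so rows that repeat a pose let the fingers close. It gives the time, the measured TCP pose, the force and the opening at its end, in the units of the state.
- manip.observe(): the state, without advancing time (a new reading comes with each control period).
- manip.read_camera(name): name is "scene" or "top" or "wrist"; returns the picture (420x560x3 uint8, blue, green, red); there is no depth.
- manip.camera_model(name): a dict with "vertical_fov" (degrees; the focal length in pixels is half the picture's height over the tangent of half this angle, whatever the lens; pixels are square), "cx", "cy" (the principal point, pixels), "eye" and "rotation" of the camera in the world. Camera axes: x right, y down, z forward; pixel columns grow to the right and rows downward; lengths in m; the calibration is good to about 2 mm. A picture is of the moment at which its call begins: read the wrist's pose just before it. camera_model takes no time and is no camera call; for the wrist camera it gives the pose at the moment of the call.
- manip.finish_job(): hands the job in, once; it reports no verdict.
Trained networks look in the newest picture that a camera, given by its name, has taken for a name from the list of things; names that differ only in an ending like _2 or _b are one class to them, and where a whole thing is asked for, a point or a joint stands for the part that bears it (a point fixed in the world has none). Each returns a list of dicts, best first, with "conf" (0 to 1); they miss things now and then, are a little off and sometimes report something else, mostly with a low value. They report only what shows in the picture. A call takes as long as a camera call. They do not tell look-alikes from the thing itself.
- manip.spot_in(camera, thing): "at" ([column, row] as shares, 0 to 1, of the picture: columns of its width, rows of its height, amid what is visible of it).
The state is a dict: "time": time; "joints": joint angles; "qvel": joint speeds; "tau": joint torques, N m; "eef_pos": TCP position; "orientation": TCP orientation; "force": force on the tool from outside, world axes, zero at the start; "ft_torque": the same for the moment, N m; "gripper_width": finger opening in m.
Only numpy, scipy, OpenCV 4.12 (cv2) and the standard library are available. Lean on these libraries where they do the work, as an engineer would, in place of code of your own. Each camera call takes 0.05 s, during which the arm holds its last target.

## Working session

There is one attempt and no reset: what is moved stays moved. The work goes in short steps, Python scripts to look and compute and a tool call to move; the robot and the scene stay as the last step left them, time stands still between calls to the robot, and variables do not carry over. Pictures are saved under pics/ and viewed, and the job is handed in when it is done.

Besides the shell and the picture viewer there is one more tool, called after ">>>" as name(argument=value, ...) on one line, values as JSON. apply_moves: Moves the arm, as the interface text tells. Its arguments: {"type":"object","properties":{"series":{"type":"array"},"hand":{"type":"number"},"grip_force":{"type":"number"}},"required":["series"]}

```bash
ls; mkdir -p pics
python3 - <<'E'
from rig import manip
import cv2
s=manip.observe(); print(s); print(manip.grasp_offset)
for c in ["scene","top","wrist"]:
    cv2.imwrite(f"pics/{c}0.png",manip.read_camera(c)); print(c,manip.camera_model(c))
    for t in ["nut_grip","rail_mark","tray","rail"]:
        print(t,[(round(d['at'][0]*560),round(d['at'][1]*420),round(d['conf'],2)) for d in manip.spot_in(c,t)]) if c!="wrist" else 0
E
```

```text
pics
{'time': 0.0, 'joints': array([ 1.07099071,  0.39920119,  0.04501487,  1.53792905, -0.01870676,
        1.20687887, -0.05067656]), 'qvel': array([-0.00079925, -0.00050337, -0.00091113,  0.00067839, -0.00012106,
       -0.00014038, -0.00086459]), 'tau': array([ 2.16954970e-05, -4.75124216e+01,  1.36478517e+00, -2.54221237e+01,
        1.16342754e-02,  9.50369344e-03, -3.27267310e-05]), 'eef_pos': array([ 0.2533802 , -0.59787074,  0.23023531]), 'orientation': array([-9.63315728e-04,  9.79971076e-01,  1.99137376e-01, -2.59176760e-04]), 'force': array([ 0.13233096, -0.33392998,  0.4815143 ]), 'ft_torque': array([-0.00167643, -0.04563438, -0.00148542]), 'gripper_width': 0.08530403958652158}
0.0187
scene {'vertical_fov': 44.16771032810441, 'cx': 277.13115975180864, 'cy': 218.51936669702323, 'eye': array([ 1.22489209, -0.42146299,  1.16973735]), 'rotation': array([-0.27514726,  0.84469469,  0.43589201, -0.1441632 ])}
nut_grip [(117, 286, 0.84), (159, 270, 0.76), (180, 300, 0.54)]
rail_mark []
tray [(183, 269, 0.76)]
rail [(336, 216, 0.72)]
top {'vertical_fov': 49.55131838871439, 'cx': 280.6189686936512, 'cy': 211.89327471892256, 'eye': array([0.36522707, 0.04899818, 1.38452375]), 'rotation': array([ 0.05954832, -0.70301534,  0.70632335, -0.05771275])}
nut_grip [(393, 200, 0.44)]
rail_mark []
tray [(374, 240, 0.62)]
rail [(232, 207, 0.74)]
wrist {'vertical_fov': 59.90338994980067, 'cx': 277.5776175279329, 'cy': 205.84204097732365, 'eye': array([ 0.32965245, -0.56777502,  0.37331463]), 'rotation': array([ 0.13472946,  0.82288734, -0.54472186, -0.08934482])}
```

View pics/scene0.png

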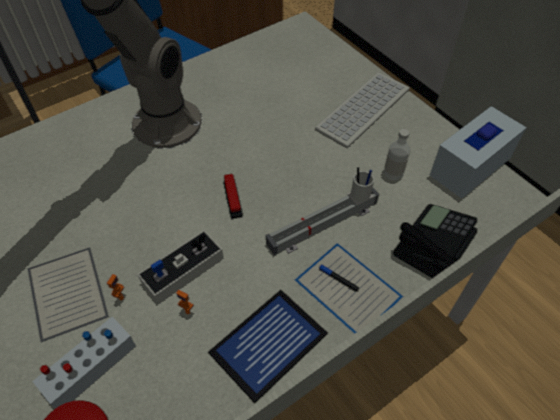

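View pics/top0.png

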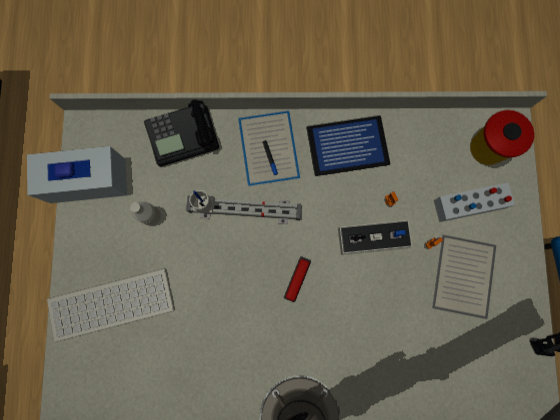

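View pics/wrist0.png

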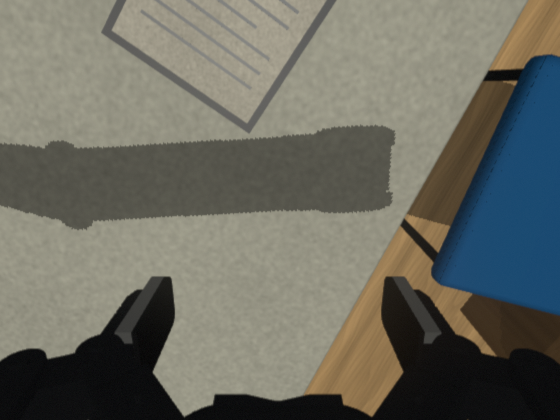

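Candidates for the nut in scene/top pixels:
- Blue in the tray: (159,270) / (397,234).
- Orange look-alikes: (117,286) / (433,242) and (184,300) / (391,199).
- Blue knobs on the white box, around (90,337).

I choose the blue one in the tray's end pocket. Next I'll check it in a close crop.

```bash
cat > h.py <<'E'
import numpy as np, cv2
from scipy.spatial.transform import Rotation as R
def quat(q): return R.from_quat([q[1],q[2],q[3],q[0]])
def ray(m,px):
    f=210/np.tan(np.radians(m["vertical_fov"]/2))
    d=np.array([(px[0]-m["cx"])/f,(px[1]-m["cy"])/f,1]); return quat(m["rotation"]).apply(d)
def onz(m,px,z):
    d=ray(m,px); e=np.array(m["eye"]); return e+d*(z-e[2])/d[2]
def proj(m,p):
    f=210/np.tan(np.radians(m["vertical_fov"]/2))
    c=quat(m["rotation"]).inv().apply(np.array(p)-m["eye"]); return np.array([m["cx"]+f*c[0]/c[2],m["cy"]+f*c[1]/c[2]])
E
python3 - <<'E'
from rig import manip
from h import *
ms=manip.camera_model("scene"); mt=manip.camera_model("top")
print("nut",onz(ms,(159,270),.088),onz(mt,(397,234),.088))
print("mark",onz(ms,(306,226),.041),onz(mt,(263,208),.041))
print("rail ends top",onz(mt,(188,206),.041),onz(mt,(301,212),.041))
a=cv2.imread("pics/scene0.png")[220:330,90:230]; b=cv2.imread("pics/top0.png")[180:260,180:450]
cv2.imwrite("pics/c1.png",cv2.resize(a,None,fx=5,fy=5,interpolation=3)); cv2.imwrite("pics/c2.png",cv2.resize(b,None,fx=2.9,fy=2.9,interpolation=3))
E
```

```text
nut [ 0.53691342 -0.28842972  0.088     ] [ 0.5166482  -0.28111312  0.088     ]
mark [0.61378753 0.10139054 0.041     ] [0.60246181 0.10477477 0.041     ]
rail ends top [0.60967884 0.32999187 0.041     ] [ 0.58973747 -0.0090154   0.041     ]
```

View pics/c1.png

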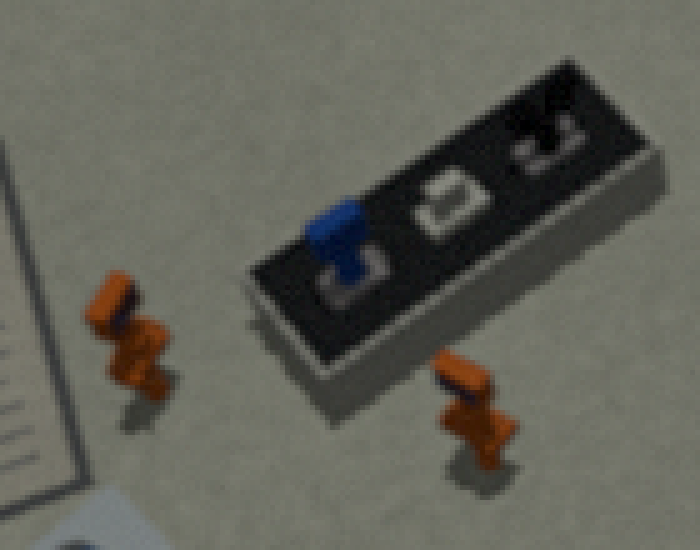

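View pics/c2.png

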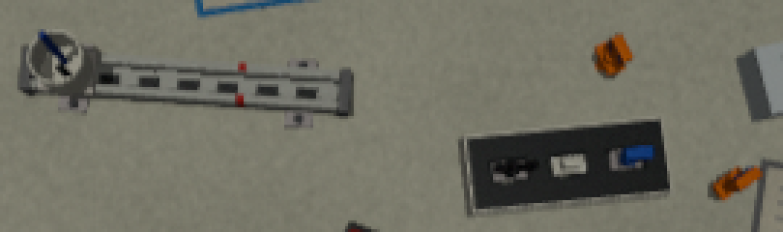

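The crop shows the blue paddle upright on its light steel bar in the tray's end pocket. The two orange look-alikes lie on the desk outside the tray. I'll work out the first move, to a spot above the nut.

```bash
cat >> h.py <<'E'
def goto(s,p,yaw_deg=None):
    "print move from measured pose s to TCP p (m) with tool x at world yaw"
    r=quat(s['orientation']); d=r.inv().apply(np.array(p)-s['eef_pos'])*1000
    x=r.apply([1,0,0]); y0=np.degrees(np.arctan2(x[1],x[0]))
    dy=0 if yaw_deg is None else -((yaw_deg-y0+180)%360-180)
    z=r.apply([0,0,1])
    print("tcp",np.round(s['eef_pos']*1000,1),"yaw",round(y0,2),"tilt z",np.round(z[:2],4),"F",np.round(s['force'],1),"w",round(s['gripper_width']*1000,1),"t",round(s['time'],2))
    print("move mm",np.round(d,1),"turn",round(np.radians(dy),3))
E
python3 - <<'E'
from rig import manip
from h import *
ms=manip.camera_model("scene"); mt=manip.camera_model("top")
print("nut",onz(ms,(157.6,266.4),.088),onz(mt,(398.3,233.4),.088))
w=onz(mt,(180+513/2.9,180+170/2.9),.05);e=onz(mt,(180+617/2.9,180+160/2.9),.047);print(w,e,np.degrees(np.arctan2(*(w-e)[[1,0]])))
print("mark",onz(ms,(306,226),.041),onz(mt,(180+241/2.9,180+84/2.9),.041))
goto(manip.observe(),[.49,-.284,.27],95)
E
```

```text
nut [ 0.52591363 -0.28647047  0.088     ] [ 0.5183585  -0.28491465  0.088     ]
[ 0.50797569 -0.17219516  0.05      ] [ 0.51801513 -0.27887385  0.047     ] 95.37622484255154
mark [0.61378753 0.10139054 0.041     ] [0.59952138 0.10445889 0.041     ]
tcp [ 253.6 -598.5  231.3] yaw 22.97 tilt z [ 0.     -0.0001] F [ 0.  -0.3 -0.3] w 85.4 t 0.55
move mm [ 340.4 -197.3  -38.7] turn -1.257
```

>>> apply_moves(series=[[[35,-12,-2,-0.12],[70,-24,-4,-0.24],[105,-36,-6,-0.36],[140,-48,-8,-0.48],[175,-60,-10,-0.6],[210,-72,-12,-0.72],[245,-84,-14,-0.84],[280,-96,-16,-0.96],[310,-106,-18,-1.08],[338,-115,-19,-1.2],[338,-115,-19,-1.257],[338,-115,-19,-1.257],[338,-115,-19,-1.257]]], hand=1)

```text
time: 1.63
eef_pos: [0.5194, -0.3614, 0.2502]
orientation: [-0.0, 0.676, 0.736, -0.001]
force: [-0.1, -1.3, 0.5]
gripper_width: 0.0856
```

Run:
```python
from rig import manip
from h import *
m=manip.camera_model("wrist"); im=manip.read_camera("wrist"); cv2.imwrite("pics/w1.png",im)
s=manip.observe(); goto(s,[.519,-.285,.2],95.4); print(m, ray(m,(280,210)))
print([(round(d['at'][0]*560,1),round(d['at'][1]*420,1),round(d['conf'],2)) for d in manip.spot_in("wrist","nut_grip")])
```

```text
tcp [ 518.8 -362.1  250.2] yaw 94.78 tilt z [-0.001  -0.0009] F [-0.  -0.3 -0.6] w 85.6 t 1.68
move mm [76.9  6.6 50.1] turn -0.011
{'vertical_fov': 59.90338994980067, 'cx': 277.5776175279329, 'cy': 205.84204097732365, 'eye': array([ 0.51298634, -0.28077556,  0.39212323]), 'rotation': array([0.16171223, 0.98591589, 0.04215973, 0.00644771])} [ 0.03389664 -0.32853112 -0.94397705]
[(285.1, 90.9, 0.98), (412.1, 91.8, 0.87), (253.4, 208.7, 0.87)]
```

View pics/w1.png

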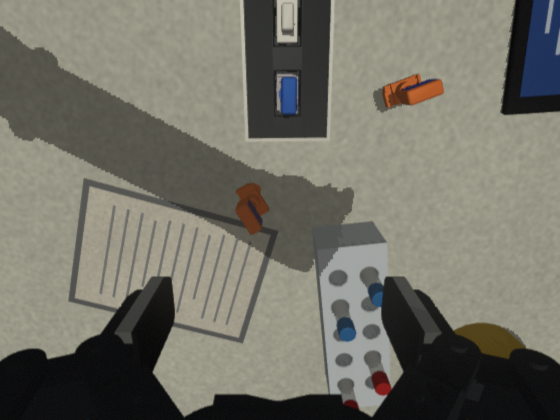

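Run:
```python
from h import *
im=cv2.imread("pics/w1.png")
cv2.imwrite("pics/w1c.png",cv2.resize(im[0:145,230:345],None,fx=5,fy=4*1.25,interpolation=2)[125:])
hsv=cv2.cvtColor(im,cv2.COLOR_BGR2HSV); mk=cv2.inRange(hsv,(100,120,40),(130,255,255)); mk[:60]=0;mk[130:]=0;mk[:,:260]=0;mk[:,320:]=0
ys,xs=np.nonzero(mk); print(xs.min(),xs.max(),ys.min(),ys.max(),xs.mean(),ys.mean())
for y in range(70,122,3):
    x=np.nonzero(mk[y])[0]; print(y,x.min() if len(x) else 0,x.max() if len(x) else 0,[int(hsv[y,k,2]) for k in range(276,304,2)])
```

```text
279 296 77 114 288.3690476190476 95.38265306122449
70 0 0 [43, 44, 42, 38, 39, 37, 33, 33, 35, 37, 37, 40, 38, 50]
73 0 0 [59, 83, 84, 73, 81, 82, 82, 82, 76, 61, 58, 57, 33, 49]
76 0 0 [73, 127, 124, 118, 121, 121, 121, 122, 119, 119, 110, 68, 32, 49]
79 282 296 [76, 156, 138, 115, 143, 144, 143, 143, 142, 141, 111, 65, 36, 49]
82 282 296 [84, 150, 109, 116, 144, 147, 146, 145, 145, 143, 106, 70, 33, 49]
85 282 296 [91, 150, 134, 117, 144, 145, 145, 145, 144, 141, 104, 64, 27, 50]
88 281 296 [102, 150, 126, 114, 143, 144, 144, 144, 143, 141, 102, 63, 31, 51]
91 280 296 [92, 132, 136, 113, 142, 143, 143, 143, 142, 139, 106, 63, 33, 50]
94 279 296 [76, 140, 136, 112, 141, 142, 142, 143, 142, 137, 103, 62, 34, 51]
97 280 295 [77, 143, 135, 113, 139, 141, 141, 141, 141, 136, 101, 66, 35, 51]
100 281 296 [78, 148, 94, 113, 139, 141, 140, 142, 140, 134, 95, 53, 36, 51]
103 281 295 [65, 147, 114, 114, 137, 140, 140, 139, 141, 133, 88, 53, 37, 50]
106 281 296 [66, 149, 118, 115, 137, 139, 137, 140, 139, 133, 77, 53, 37, 52]
109 281 296 [70, 145, 114, 114, 137, 138, 138, 138, 138, 131, 96, 60, 39, 50]
112 282 295 [56, 57, 81, 103, 122, 124, 123, 125, 124, 118, 119, 63, 39, 51]
115 0 0 [42, 43, 43, 40, 34, 33, 33, 34, 35, 34, 40, 41, 42, 51]
118 0 0 [56, 54, 54, 55, 49, 48, 48, 52, 53, 55, 55, 54, 55, 53]
121 0 0 [55, 54, 54, 55, 55, 55, 55, 54, 55, 55, 53, 54, 55, 52]
```

View pics/w1c.png

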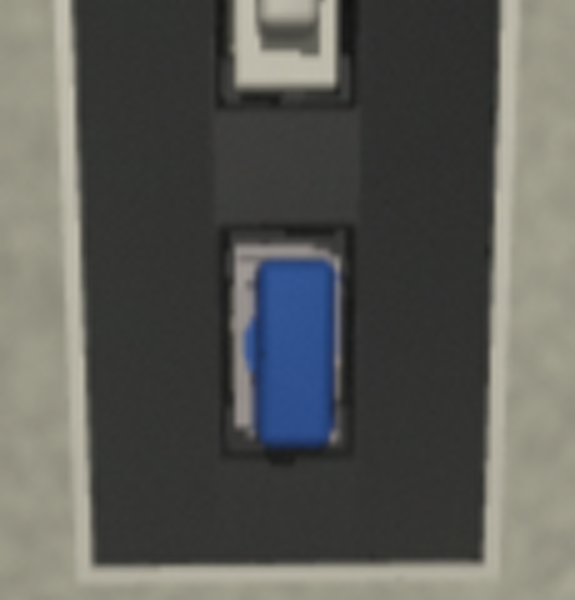

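Run:
```python
from rig import manip
from h import *
m=manip.camera_model("wrist")
c=onz(m,(289,95.5),.100); a=onz(m,(289.3,78),.1); b=onz(m,(288.7,113),.1)
print(c,np.degrees(np.arctan2(*(a-b)[[1,0]])))
# tray outer edges
for z,p in [(.046,[((243,5),(248.5,138)),((332.5,5),(327.5,138))])]:
    for u,v in p:
        a=onz(m,u,z);b=onz(m,v,z);print(a,b,np.degrees(np.arctan2(*(a-b)[[1,0]])))
goto(manip.observe(),[c[0],c[1],.15],95)
```

```text
[ 0.52151889 -0.29015176  0.1       ] 94.32505507888355
[ 0.47764014 -0.22201283  0.046     ] [ 0.48873258 -0.33310142  0.046     ] 95.70220823447524
[ 0.55301461 -0.21572927  0.046     ] [ 0.56296587 -0.32688614  0.046     ] 95.11573301141645
tcp [ 518.6 -362.4  250.2] yaw 94.76 tilt z [-0.001  -0.0009] F [ 0.2 -0.2 -0.6] w 85.2 t 1.73
move mm [ 71.8   9.  100.1] turn -0.004
```

>>> apply_moves(series=[[[24,3,35,0],[48,6,70,0],[72,9,105,0],[72,9,120,0],[72,9,120,0],[72,9,120,0]]])

```text
time: 2.23
eef_pos: [0.5204, -0.2915, 0.1298]
orientation: [-0.0, 0.678, 0.735, -0.001]
force: [0.0, 0.1, 1.1]
gripper_width: 0.0853
```

Run:
```python
from rig import manip
from h import *
m=manip.camera_model("wrist"); im=manip.read_camera("wrist"); cv2.imwrite("pics/w2.png",im)
s=manip.observe(); goto(s,[.5215,-.2902,.0693],95)
r=quat(s['orientation'])
print("grasp pt px",proj(m,s['eef_pos']),"grip top predicted",proj(m,[.5215,-.2902,.1]))
```

```text
tcp [ 521.5 -292.3  131.2] yaw 94.57 tilt z [ 0.0003 -0.0028] F [ 1.   0.6 -0.2] w 85.1 t 2.28
move mm [ 2.3  0.1 61.9] turn -0.008
grasp pt px [279.29186625 280.58246584] grip top predicted [279.46152779 245.83057409]
```

View pics/w2.png

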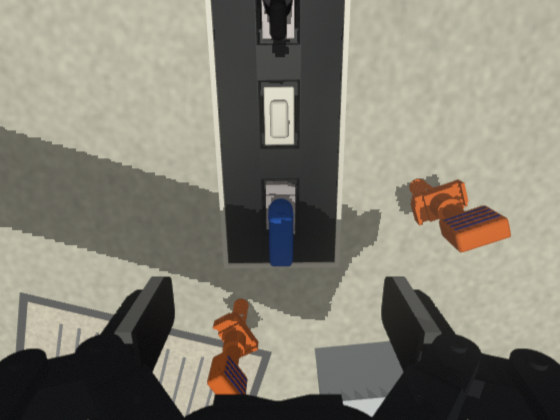

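Run:
```python
from h import *
im=cv2.imread("pics/w2.png")
c=cv2.resize(im[170:275,215:345],None,fx=6,fy=5.6,interpolation=2);cv2.imwrite("pics/w2c.png",cv2.convertScaleAbs(c,alpha=1.8))
g=im[:,:,0].astype(int)
for y in range(196,272,5): print(y,list(g[y,264:300:1]))
```

```text
196 [np.int64(35), np.int64(52), np.int64(124), np.int64(134), np.int64(134), np.int64(133), np.int64(133), np.int64(131), np.int64(130), np.int64(127), np.int64(91), np.int64(80), np.int64(80), np.int64(80), np.int64(80), np.int64(81), np.int64(82), np.int64(80), np.int64(79), np.int64(80), np.int64(80), np.int64(81), np.int64(80), np.int64(81), np.int64(80), np.int64(93), np.int64(128), np.int64(135), np.int64(134), np.int64(135), np.int64(130), np.int64(72), np.int64(39), np.int64(31), np.int64(31), np.int64(42)]
201 [np.int64(35), np.int64(55), np.int64(135), np.int64(145), np.int64(145), np.int64(146), np.int64(141), np.int64(96), np.int64(79), np.int64(76), np.int64(77), np.int64(76), np.int64(76), np.int64(76), np.int64(76), np.int64(76), np.int64(76), np.int64(76), np.int64(77), np.int64(76), np.int64(76), np.int64(77), np.int64(76), np.int64(76), np.int64(77), np.int64(80), np.int64(82), np.int64(87), np.int64(108), np.int64(115), np.int64(131), np.int64(75), np.int64(35), np.int64(26), np.int64(27), np.int64(33)]
206 [np.int64(27), np.int64(54), np.int64(133), np.int64(140)
[... 6394 characters left out ...]
 np.int64(92), np.int64(92), np.int64(96), np.int64(98), np.int64(102), np.int64(102), np.int64(102), np.int64(103), np.int64(102), np.int64(103), np.int64(103), np.int64(102), np.int64(103)]
271 [np.int64(90), np.int64(90), np.int64(93), np.int64(94), np.int64(95), np.int64(95), np.int64(96), np.int64(96), np.int64(96), np.int64(95), np.int64(96), np.int64(93), np.int64(92), np.int64(94), np.int64(94), np.int64(94), np.int64(94), np.int64(95), np.int64(95), np.int64(95), np.int64(93), np.int64(94), np.int64(94), np.int64(93), np.int64(92), np.int64(92), np.int64(91), np.int64(90), np.int64(91), np.int64(91), np.int64(92), np.int64(92), np.int64(93), np.int64(93), np.int64(93), np.int64(93)]
```

View pics/w2c.png

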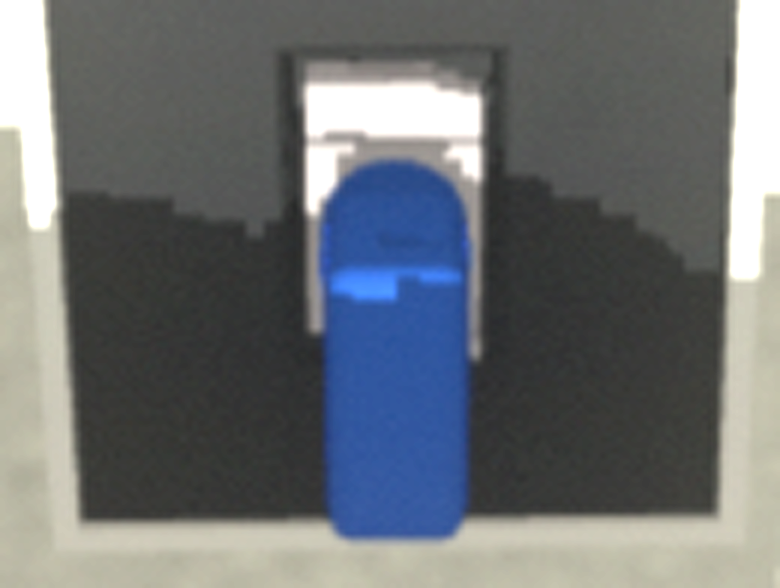

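Run:
```python
from rig import manip
from h import *
m=manip.camera_model("wrist")
c=onz(m,(281,242.1),.100); a=onz(m,(281,220),.1); b=onz(m,(280.9,264),.1)
print(c,a,b,np.degrees(np.arctan2(*(a-b)[[1,0]])))
goto(manip.observe(),[c[0],c[1],.0693],95)
```

```text
[ 0.52340704 -0.28961853  0.1       ] [ 0.5223884 -0.2773915  0.1      ] [ 0.52440738 -0.30226414  0.1       ] 94.64069073975364
tcp [ 521.5 -292.3  131.2] yaw 94.57 tilt z [ 0.0003 -0.0028] F [ 1.   0.6 -0.2] w 85.1 t 2.28
move mm [ 2.7  2.1 61.9] turn -0.008
```

>>> apply_moves(series=[[[2.5,2,20,-0.005],[2.5,2,40,-0.005],[2.5,2,55,-0.005],[2.5,2,62,-0.005],[2.5,2,62,-0.005],[2.5,2,62,-0.005]]])

```text
time: 2.78
eef_pos: [0.5241, -0.2914, 0.0706]
orientation: [0.002, 0.677, 0.736, -0.001]
force: [0.1, 0.2, 0.8]
gripper_width: 0.0853
```

Run:
```python
from rig import manip
from h import *
m=manip.camera_model("wrist"); im=manip.read_camera("wrist"); cv2.imwrite("pics/w3.png",im)
s=manip.observe(); goto(s,[.5234,-.2896,.0693],95)
```

```text
tcp [ 524.5 -291.1   71. ] yaw 94.78 tilt z [ 0.003  -0.0044] F [ 0.2 -0.2 -0.1] w 84.8 t 2.83
move mm [ 1.6 -0.9  1.6] turn -0.004
```

View pics/w3.png

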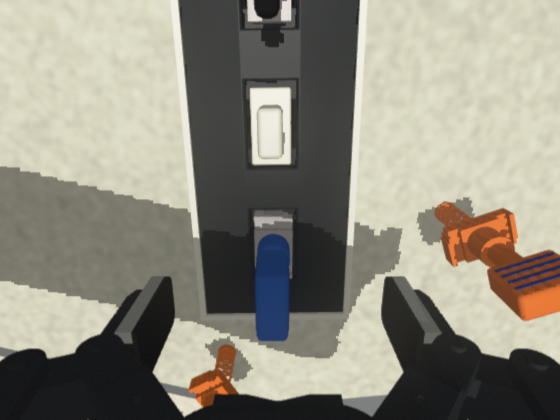

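Run:
```python
from rig import manip
from h import *
m=manip.camera_model("wrist"); s=manip.observe(); r=quat(s['orientation'])
for q in [(0,0,0),(0,0,-.0187),(0,0,-.031),(0,.0425,-.013),(0,-.0425,-.013)]: print(q,proj(m,s['eef_pos']+r.apply(q)))
```

```text
(0, 0, 0) [276.89067597 276.91469854]
(0, 0, -0.0187) [276.80164134 300.98725207]
(0, 0, -0.031) [276.72993552 320.37456646]
(0, 0.0425, -0.013) [381.49317586 293.08288234]
(0, -0.0425, -0.013) [172.16487055 292.99446344]
```

>>> apply_moves(series=[[[2,-1.8,1.5,0],[2,-1.8,1.5,0],[2,-1.8,1.5,0]]])

```text
time: 3.08
eef_pos: [0.523, -0.2895, 0.0704]
orientation: [0.003, 0.677, 0.736, -0.0]
force: [-0.5, 0.1, 0.3]
gripper_width: 0.0851
```

>>> apply_moves(series=[[[0,0,0,0],[0,0,0,0],[0,0,0,0],[0,0,0,0],[0,0,0,0],[0,0,0,0],[0,0,0,0],[0,0,0,0],[0,0,0,0],[0,0,0,0]]], hand=-1, grip_force=60)

```text
time: 3.92
eef_pos: [0.523, -0.2896, 0.0703]
orientation: [0.003, 0.677, 0.736, -0.0]
force: [1.2, -0.4, -0.6]
gripper_width: 0.0113
```

Run:
```python
from rig import manip
from h import *
m=manip.camera_model("wrist"); im=manip.read_camera("wrist"); cv2.imwrite("pics/w4.png",im)
s=manip.observe(); goto(s,[.5234,-.2896,.0693],95)
```

```text
tcp [ 523.  -289.6   70.3] yaw 94.77 tilt z [ 0.0043 -0.0052] F [ 0.7  0.1 -0. ] w 10.9 t 3.97
move mm [-0.1  0.4  1. ] turn -0.004
```

View pics/w4.png

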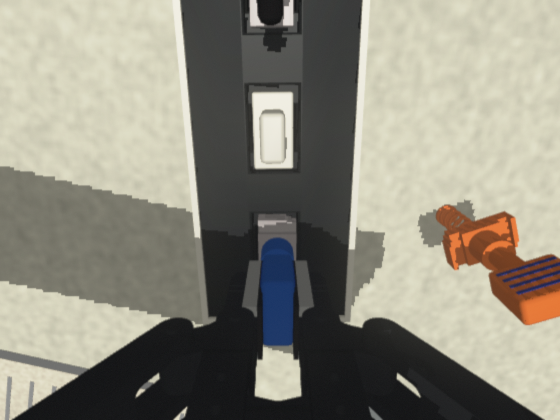

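>>> apply_moves(series=[[[0,0,-4,0],[0,0,-14,0],[0,0,-40,0],[0,0,-75,0],[0,0,-110,0],[0,0,-145,0],[0,0,-160,0],[0,0,-160,0],[0,0,-160,0]]])

```text
time: 4.72
eef_pos: [0.5226, -0.2889, 0.2318]
orientation: [0.005, 0.677, 0.736, -0.0]
force: [-0.8, 0.4, -1.1]
gripper_width: 0.0113
```

Run:
```python
from rig import manip
from h import *
m=manip.camera_model("wrist"); im=manip.read_camera("wrist"); cv2.imwrite("pics/w5.png",im)
s=manip.observe(); goto(s,[.605,.03,.23],87)
```

```text
tcp [ 521.6 -288.5  230. ] yaw 94.78 tilt z [ 0.0034 -0.0051] F [-0.5 -0.2 -2.3] w 10.9 t 4.77
move mm [310.5 109.6  -1.3] turn 0.136
```

View pics/w5.png

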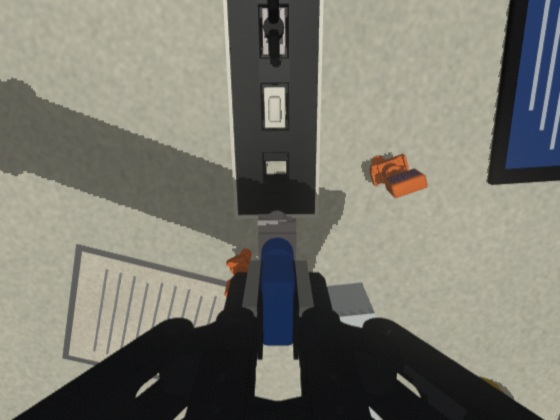

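Lifted: the pocket is empty at (276,170) and the paddle sits as it was grasped. Next is a spot short of the rail mark, for viewing.

>>> apply_moves(series=[[[30,11,0,0.02],[62,22,0,0.04],[94,33,0,0.06],[126,44,0,0.08],[158,55,0,0.1],[190,66,0,0.12],[222,77,0,0.136],[254,90,0,0.136],[286,101,0,0.136],[310,110,0,0.136],[310,110,0,0.136],[310,110,0,0.136],[310,110,0,0.136]]])

```text
time: 5.85
eef_pos: [0.6044, 0.0283, 0.2269]
orientation: [0.002, 0.726, 0.688, -0.002]
force: [-0.2, -0.4, -1.3]
gripper_width: 0.0109
```

Run:
```python
from rig import manip
from h import *
m=manip.camera_model("wrist"); im=manip.read_camera("wrist"); cv2.imwrite("pics/w6.png",im)
s=manip.observe(); goto(s,[.605,.03,.23],87)
cv2.imwrite("pics/w6c.png",cv2.resize(im[30:180,190:380],None,fx=4,fy=4,interpolation=2))
```

```text
tcp [604.6  27.5 227.3] yaw 86.86 tilt z [ 0.0006 -0.0064] F [-0.5 -0.6 -0.9] w 11.4 t 5.9
move mm [ 2.5  0.3 -2.8] turn -0.002
```

View pics/w6.png

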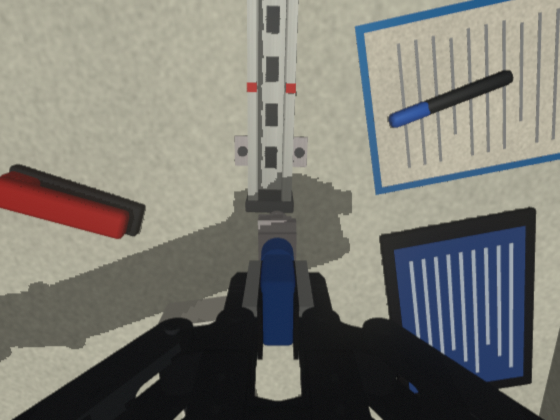

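View pics/w6c.png

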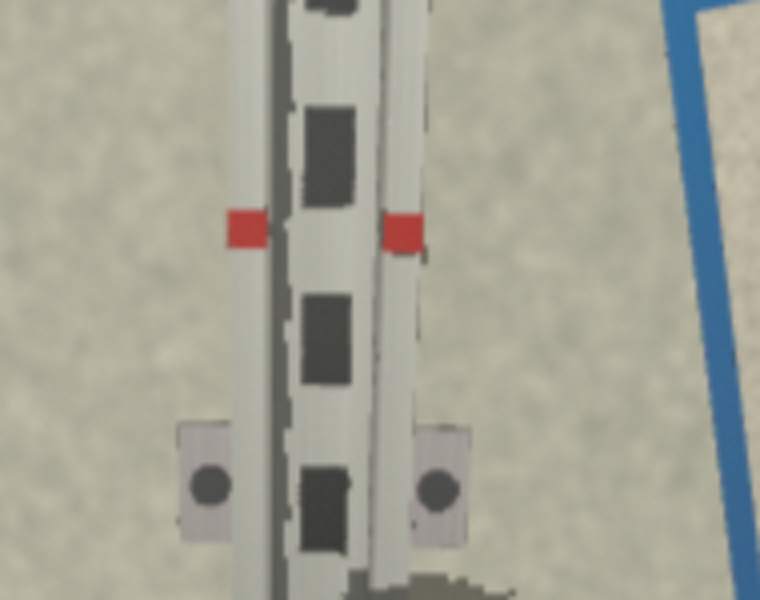

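Run:
```python
from rig import manip
from h import *
m=manip.camera_model("wrist"); im=cv2.imread("pics/w6.png").astype(int)
red=((im[:,:,2]-im[:,:,1])>50)&((im[:,:,2]-im[:,:,0])>50); red[:60]=0; red[120:]=0; red[:,:235]=0
n,l,st,c=cv2.connectedComponentsWithStats(red.astype(np.uint8)); print(st,c)
P=lambda x,y:onz(m,(190+x/4-.4,30+y/4-.4),.041)
mark=P(326,231); print("mark",mark)
a=P(228,229);b=P(425,232); print("strip outer width",np.linalg.norm(a-b),(a+b)/2); a=P(268,229);b=P(383,232);print("slot",np.linalg.norm(a-b),(a+b)/2)
T=(P(230,10)+P(429,10))/2;B=(P(231.5,560)+P(411,560))/2;print(T,B,np.degrees(np.arctan2(*(T-B)[[1,0]])))
T=(P(270,10)+P(383,10))/2;B=(P(270,560)+P(370,560))/2;print(T,B,np.degrees(np.arctan2(*(T-B)[[1,0]])))
s=manip.observe(); goto(s,[mark[0],mark[1],.16],87)
```

```text
[[     0      0    560    420 235006]
 [   247     82     10     10     94]
 [   286     83     10     10    100]] [[279.50655302 209.60099742]
 [251.41489362  86.78723404]
 [290.5         87.5       ]]
mark [0.60386335 0.1040024  0.041     ]
strip outer width 0.04211454473066062 [0.60398403 0.10409754 0.041     ]
slot 0.024588022264872746 [0.60376702 0.10410935 0.041     ]
[0.60715609 0.14681659 0.041     ] [0.59845589 0.0322734  0.041     ] 85.65640338359391
[0.60654356 0.14684983 0.041     ] [0.59816827 0.03228909 0.041     ] 85.81866728403077
tcp [604.6  27.5 227.3] yaw 86.86 tilt z [ 0.0006 -0.0064] F [-0.5 -0.6 -0.9] w 11.4 t 5.9
move mm [76.8 -5.  66.8] turn -0.002
```

>>> apply_moves(series=[[[8,-1.5,25,0.02],[16,-3,50,0.02],[26,-4.5,75,0.02],[26,-4.5,102,0.02],[26,-4.5,102,0.02],[26,-4.5,102,0.02],[26,-4.5,102,0.02]]])

```text
time: 6.48
eef_pos: [0.6026, 0.0516, 0.1263]
orientation: [0.003, 0.734, 0.679, -0.001]
force: [1.0, 0.1, 1.3]
gripper_width: 0.0111
```

Run:
```python
from rig import manip
from h import *
m=manip.camera_model("wrist"); im=manip.read_camera("wrist"); cv2.imwrite("pics/w7.png",im)
s=manip.observe(); goto(s,[.6053,.104,.11],85.7)
cv2.imwrite("pics/w7c.png",cv2.resize(im[60:260,200:360],None,fx=3,fy=3,interpolation=2))
im=im.astype(int)
red=((im[:,:,2]-im[:,:,1])>50)&((im[:,:,2]-im[:,:,0])>50); red[:,:235]=0
n,l,st,c=cv2.connectedComponentsWithStats(red.astype(np.uint8)); print(st,c)
```

```text
tcp [603.1  52.  127. ] yaw 85.6 tilt z [ 0.0038 -0.0066] F [ 0.  -0.9 -0.1] w 11.3 t 6.53
move mm [52.1 -1.9 16.6] turn -0.002
[[     0      0    560    420 234853]
 [   237    124     14     13    176]
 [   292    124     14     13    171]] [[279.51328278 209.61759058]
 [243.72159091 129.88068182]
 [298.08187135 129.94736842]]
```

View pics/w7c.png

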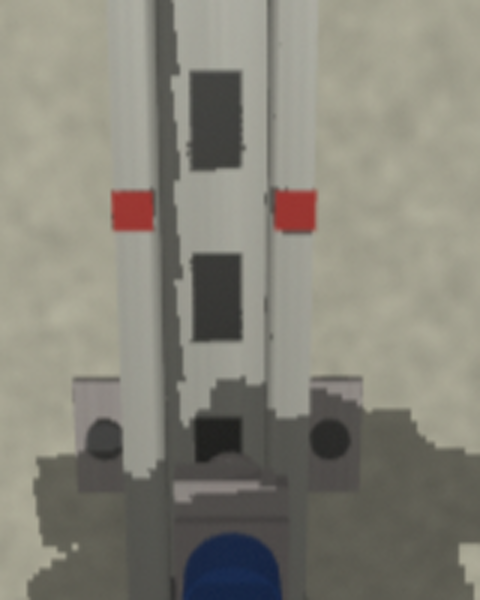

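View pics/w7.png

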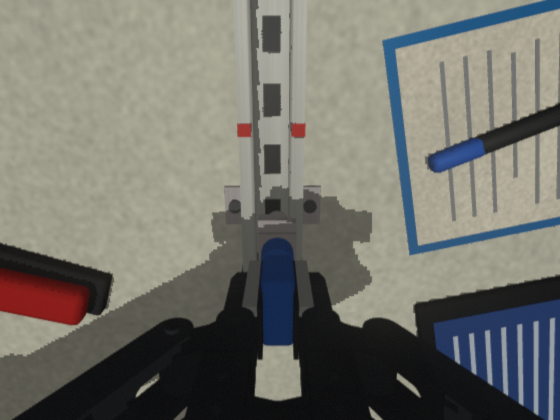

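Run:
```python
from rig import manip
from h import *
m=manip.camera_model("wrist"); s=manip.observe(); r=quat(s['orientation']); t=s['eef_pos']
mk=onz(m,(270.9,129.9),.041); print("mark",mk)
for q in [(.017,0,.0187+.017),(.014,0,-.013)]: print("bar/paddle px",proj(m,t+r.apply(q)))
# rail centre line from edges (crop y=10 & 400)
P=lambda x,y:onz(m,(200+x/3-.33,60+y/3-.33),.041)
for yy,e in [(10,(108,319)),(300,(119,313.5)),(400,(121.5,311)),(250,(158,271)),(30,(155,272)),(400,(162,269))]:
    a,b=P(e[0],yy),P(e[1],yy); print(yy,np.linalg.norm(a-b),(a+b)/2)
goto(s,[mk[0],mk[1],.110],85.7)
im=cv2.imread("pics/w7.png"); cv2.imwrite("pics/w7d.png",cv2.convertScaleAbs(cv2.resize(im[205:270,240:315],None,fx=9,fy=9,interpolation=2),alpha=1.8))
```

```text
mark [0.60389129 0.10515315 0.041     ]
bar/paddle px [276.63502616 213.31587566]
bar/paddle px [276.31468657 262.30486499]
10 0.04089382272360098 [0.60701803 0.14340706 0.041     ]
300 0.04098641301625725 [0.60290987 0.08660277 0.041     ]
400 0.041171745222811806 [0.60111646 0.06466047 0.041     ]
250 0.023458869764326314 [0.60339934 0.09711437 0.041     ]
30 0.022801934311241275 [0.60671388 0.13978717 0.041     ]
400 0.023247229544340983 [0.60094873 0.06467352 0.041     ]
tcp [603.1  52.  127. ] yaw 85.6 tilt z [ 0.0038 -0.0066] F [ 0.  -0.9 -0.1] w 11.3 t 6.53
move mm [53.2 -3.3 16.6] turn -0.002
```

View pics/w7d.png

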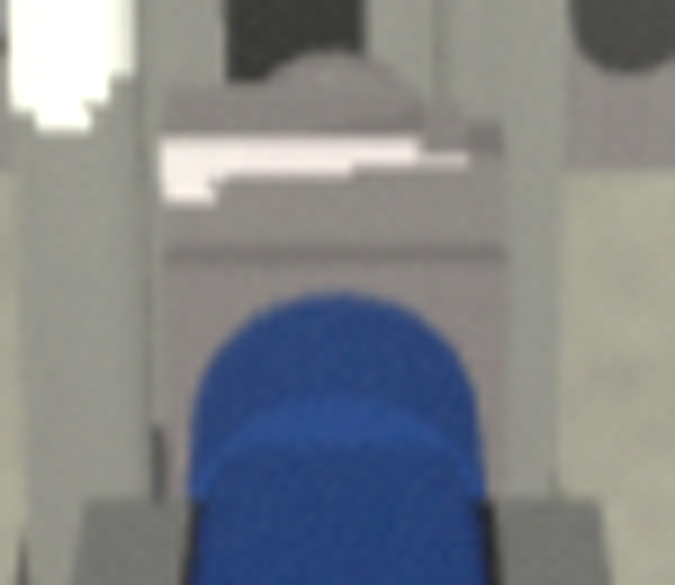

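>>> apply_moves(series=[[[20,-1,5,0],[40,-2,9,0],[52.5,-3.3,11,0],[52.5,-3.3,11,0],[52.5,-3.3,11,0],[52.5,-3.3,11,0]]])

```text
time: 7.03
eef_pos: [0.6044, 0.1029, 0.1163]
orientation: [0.005, 0.734, 0.679, -0.001]
force: [-0.1, -0.5, -0.8]
gripper_width: 0.011
```

Run:
```python
from rig import manip
from h import *
m=manip.camera_model("wrist"); im=manip.read_camera("wrist"); cv2.imwrite("pics/w8.png",im)
s=manip.observe(); goto(s,[.6039,.1048,.10],85.7)
cv2.imwrite("pics/w8c.png",cv2.convertScaleAbs(cv2.resize(im[120:290,200:355],None,fx=4,fy=3.5,interpolation=2),alpha=1.4))
im=im.astype(int)
red=((im[:,:,2]-im[:,:,1])>30)&((im[:,:,2]-im[:,:,0])>30); red[:,:225]=0
n,l,st,c=cv2.connectedComponentsWithStats(red.astype(np.uint8)); print(st,c)
```

```text
tcp [604.3 102.6 116.1] yaw 85.48 tilt z [ 0.0045 -0.008 ] F [-0.6 -0.8 -0.1] w 11.2 t 7.08
move mm [ 2.3 -0.7 16.1] turn -0.004
[[     0      0    560    420 234905]
 [   241    208     14     12    163]
 [   294    209     14     11    132]] [[279.51021477 209.49486388]
 [247.6993865  213.39263804]
 [300.59090909 213.83333333]]
```

View pics/w8c.png

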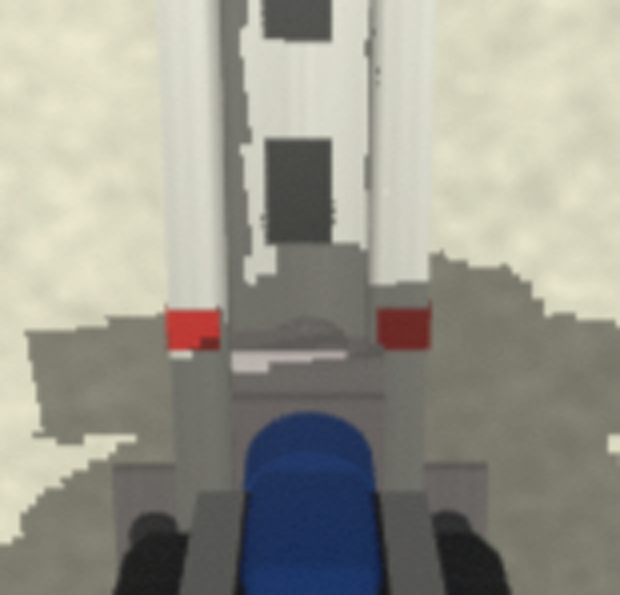

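Run:
```python
from rig import manip
from h import *
m=manip.camera_model("wrist"); s=manip.observe(); r=quat(s['orientation']); t=s['eef_pos']
mk=onz(m,(274.1,213.6),.041); print("mark",mk)
P=lambda x,y:onz(m,(200+x/4-.38,120+y/3.5-.36),.041)
for yy,e in [(10,(160,433)),(280,(164,431)),(440,(176,425)),(10,(221,371)),(280,(224,371)),(440,(229,386))]:
    a,b=P(e[0],yy),P(e[1],yy); print(yy,np.linalg.norm(a-b),(a+b)/2)
nutspring=t+r.apply([0,0,.0673]); print("spring tip",nutspring, "bar", t+r.apply([0,0,.0323]))
goto(s,[mk[0],mk[1],.1],85.7)
```

```text
mark [0.60322142 0.10477468 0.041     ]
10 0.039738644416215385 [0.60762461 0.16112949 0.041     ]
280 0.04168538250743997 [0.60392218 0.11403855 0.041     ]
440 0.04062261254825927 [0.60185357 0.08273158 0.041     ]
10 0.021834342661620758 [0.60754565 0.16113573 0.041     ]
280 0.022950375358851683 [0.60391515 0.11403911 0.041     ]
440 0.02561481460705482 [0.6029861  0.08263995 0.041     ]
spring tip [0.60464127 0.10206406 0.04877678] bar [0.60448306 0.10234298 0.08377531]
tcp [604.3 102.6 116.1] yaw 85.48 tilt z [ 0.0045 -0.008 ] F [-0.6 -0.8 -0.1] w 11.2 t 7.08
move mm [ 2.2 -1.4 16.1] turn -0.004
```

>>> apply_moves(series=[[[2.2,-1.1,0,-0.003],[2.2,-1.1,0,-0.003],[2.2,-1.1,12,-0.003],[2.2,-1.1,25,-0.003],[2.2,-1.1,37,-0.003],[2.2,-1.1,37,-0.003],[2.2,-1.1,37,-0.003]]])

```text
time: 7.67
eef_pos: [0.6023, 0.1042, 0.0772]
orientation: [0.004, 0.733, 0.68, -0.002]
force: [1.0, 0.8, 1.1]
gripper_width: 0.0112
```

Run:
```python
from rig import manip
from h import *
m=manip.camera_model("wrist"); im=manip.read_camera("wrist"); cv2.imwrite("pics/w9.png",im)
s=manip.observe(); goto(s,[.6036,.1048,.0543],85.7)
r=quat(s['orientation']); print("bar", s['eef_pos']+r.apply([0,0,.0323]))
cv2.imwrite("pics/w9c.png",cv2.convertScaleAbs(cv2.resize(im[150:290,200:355],None,fx=5,fy=4.2,interpolation=2),alpha=1.6))
```

```text
tcp [603.2 104.6  78.2] yaw 85.67 tilt z [ 0.0031 -0.008 ] F [-0.3 -1.  -0.2] w 10.9 t 7.72
move mm [ 0.4  0.3 23.9] turn -0.001
bar [0.60325998 0.10434128 0.04590047]
```

View pics/w9c.png

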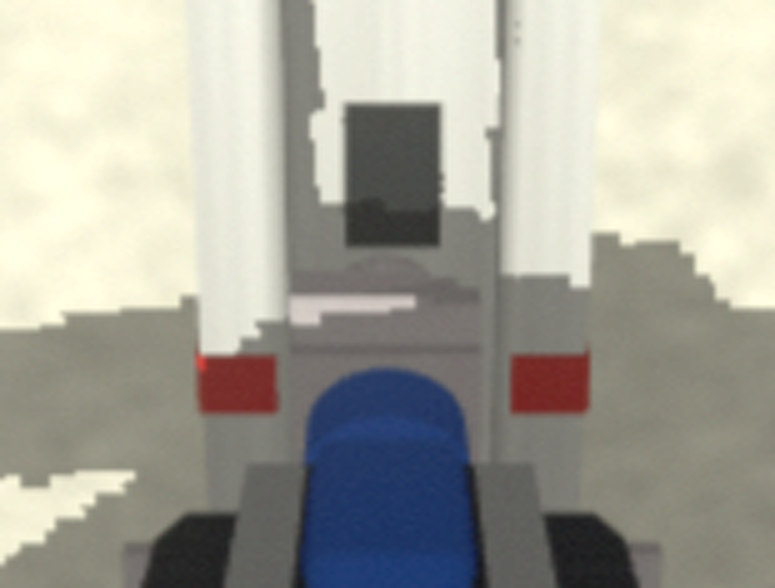

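>>> apply_moves(series=[[[0.4,0.6,0,0],[0.4,0.6,2,0],[0.4,0.6,4,0],[0.4,0.6,6,0],[0.4,0.6,8,0],[0.4,0.6,8,0],[0.4,0.6,8,0]]])

```text
time: 8.3
eef_pos: [0.6037, 0.1048, 0.0701]
orientation: [0.004, 0.733, 0.68, -0.002]
force: [-0.3, 0.3, 0.1]
gripper_width: 0.0111
```

Run:
```python
from rig import manip
from h import *
m=manip.camera_model("wrist"); im=manip.read_camera("wrist"); cv2.imwrite("pics/w10.png",im)
s=manip.observe(); goto(s,[.6039,.1048,.0543],85.7)
r=quat(s['orientation']); print("bar", s['eef_pos']+r.apply([0,0,.0323]),s['ft_torque'])
cv2.imwrite("pics/w10c.png",cv2.convertScaleAbs(cv2.resize(im[150:290,200:355],None,fx=5,fy=4.2,interpolation=2),alpha=1.6))
```

```text
tcp [603.8 104.9  70.2] yaw 85.67 tilt z [ 0.0031 -0.0081] F [-0.2  0.4 -1.5] w 11.1 t 8.35
move mm [ 0.1  0.  15.9] turn -0.001
bar [0.6039048  0.10459887 0.03789727] [ 0.0701034  -0.04107943  0.01329228]
```

View pics/w10c.png

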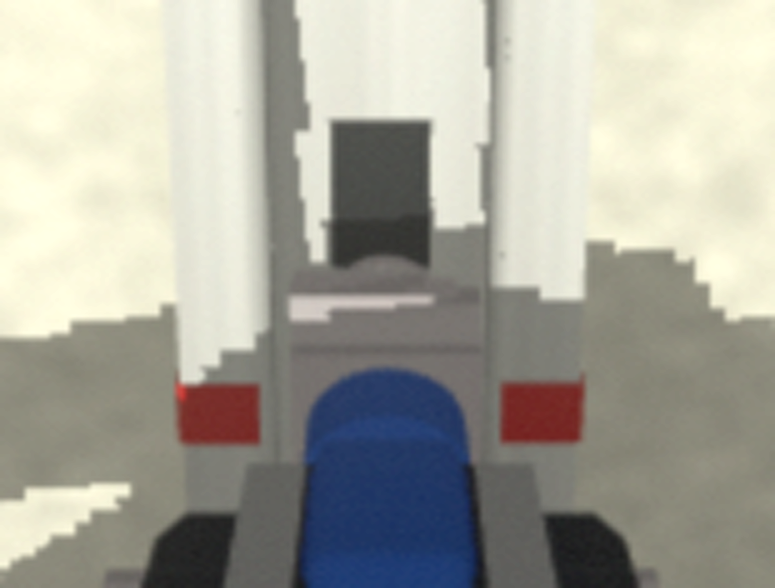

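>>> apply_moves(series=[[[0,-0.3,2,0],[0,-0.3,4,0],[0,-0.3,6,0],[0,-0.3,8,0],[0,-0.3,10,0],[0,-0.3,12,0],[0,-0.3,12,0],[0,-0.3,12,0]]])

```text
time: 9.02
eef_pos: [0.604, 0.1049, 0.0588]
orientation: [0.004, 0.733, 0.68, -0.001]
force: [-1.6, -0.4, 5.7]
gripper_width: 0.0111
```

Run:
```python
from rig import manip
from h import *
im=manip.read_camera("wrist"); cv2.imwrite("pics/w11.png",im)
f=[]
for i in range(3): s=manip.observe(); f.append(s['force'])
goto(s,[.6037,.1048,.0543],85.7); print(s['ft_torque'])
```

```text
tcp [604.1 104.9  58.9] yaw 85.67 tilt z [ 0.0041 -0.008 ] F [-0.8  0.2  6.1] w 10.9 t 9.07
move mm [-0.1 -0.4  4.6] turn -0.001
[-0.07449335  0.23709164  0.02009681]
```

>>> apply_moves(series=[[[0,-0.4,1.5,0],[0,-0.4,3,0],[0,-0.4,4.2,0],[0,-0.4,4.2,0],[0,-0.4,4.2,0]]])

```text
time: 9.48
eef_pos: [0.6041, 0.105, 0.0556]
orientation: [0.005, 0.733, 0.68, -0.001]
force: [-2.1, -0.1, 8.5]
gripper_width: 0.011
```

Run:
```python
from rig import manip
from h import *
im=manip.read_camera("wrist"); cv2.imwrite("pics/w12.png",im)
s=manip.observe()
goto(s,[.6037,.1048,.0543],-4.3); print(s['ft_torque'])
cv2.imwrite("pics/w12c.png",cv2.convertScaleAbs(cv2.resize(im[150:290,200:355],None,fx=5,fy=4.2,interpolation=2),alpha=1.6))
```

```text
tcp [604.1 105.   55.6] yaw 85.66 tilt z [ 0.0048 -0.0082] F [-2.7 -0.6  8.8] w 11.4 t 9.53
move mm [-0.2 -0.4  1.3] turn 1.57
[-0.18075263  0.42037949  0.01217167]
```

View pics/w12c.png

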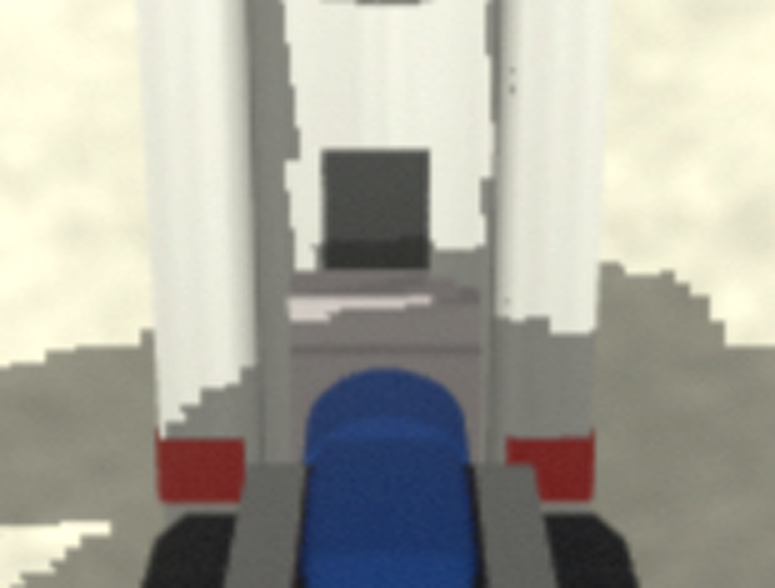

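>>> apply_moves(series=[[[0,-0.6,0,0],[0,-1.2,0,0],[0,-1.2,0,0],[0,-1.2,0,0]]])

```text
time: 9.87
eef_pos: [0.6039, 0.105, 0.0567]
orientation: [0.005, 0.733, 0.68, -0.0]
force: [-0.5, -1.0, 7.3]
gripper_width: 0.011
```

Run:
```python
from rig import manip
from h import *
im=manip.read_camera("wrist"); cv2.imwrite("pics/w13.png",im)
s=manip.observe()
goto(s,[.6037,.1048,.0543],-4.3); print(s['ft_torque'])
```

```text
tcp [603.9 105.   56.7] yaw 85.65 tilt z [ 0.0069 -0.0084] F [-1.4 -2.2  7.7] w 11.1 t 9.92
move mm [-0.2 -0.2  2.4] turn 1.57
[-0.2503814   0.08554299  0.006967  ]
```

>>> apply_moves(series=[[[0,-0.8,1.5,0],[0,-0.8,3.3,0],[0,-0.8,3.3,0],[0,-0.8,3.3,0.08],[0,-0.8,3.3,0.16],[0,-0.8,3.3,0.24],[0,-0.8,3.3,0.32],[0,-0.8,3.3,0.4],[0,-0.8,3.3,0.4]]])

```text
time: 10.67
eef_pos: [0.6041, 0.1054, 0.0548]
orientation: [0.006, 0.855, 0.519, 0.002]
force: [-0.5, 0.4, 8.5]
gripper_width: 0.0114
```

Run:
```python
from rig import manip
from h import *
im=manip.read_camera("wrist"); cv2.imwrite("pics/w14.png",im)
s=manip.observe()
goto(s,[.6037,.1048,.0543],-4.3); print(s['ft_torque'])
```

```text
tcp [604.1 105.4  54.8] yaw 62.7 tilt z [ 0.0091 -0.0083] F [-1.1 -0.2  8.4] w 10.7 t 10.72
move mm [-0.7 -0.1  0.5] turn 1.169
[-0.1068813   0.34817252 -0.0791005 ]
```

View pics/w14.png

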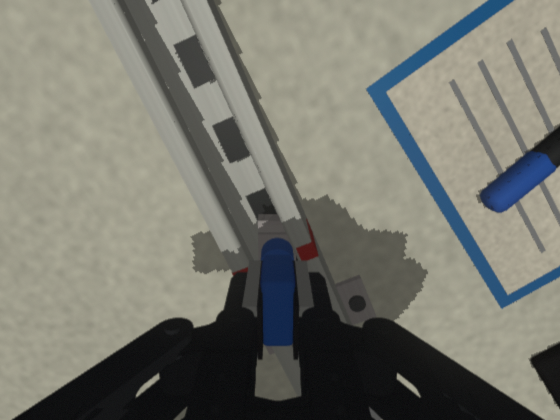

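>>> apply_moves(series=[[[-0.3,0,1.2,0.1],[-0.3,0,1.2,0.2],[-0.3,0,1.2,0.3],[-0.3,0,1.2,0.4],[-0.3,0,1.2,0.5],[-0.3,0,1.2,0.6],[-0.3,0,1.2,0.7],[-0.3,0,1.2,0.8],[-0.3,0,1.2,0.9],[-0.3,0,1.2,1.0],[-0.3,0,1.2,1.1],[-0.3,0,1.2,1.17],[-0.3,0,1.2,1.17],[-0.3,0,1.2,1.17],[-0.3,0,1.2,1.17]]])

```text
time: 11.97
eef_pos: [0.6022, 0.1086, 0.0541]
orientation: [0.002, 0.999, -0.037, 0.003]
force: [-4.4, 3.0, 8.8]
gripper_width: 0.0108
```

Run:
```python
from rig import manip
from h import *
im=manip.read_camera("wrist"); cv2.imwrite("pics/w15.png",im)
s=manip.observe()
goto(s,[.6037,.1048,.0598],-4.3); print(s['ft_torque'])
```

```text
tcp [602.2 108.6  54.1] yaw -4.23 tilt z [ 0.0059 -0.0048] F [-5.   4.4  8.8] w 10.8 t 12.02
move mm [ 1.8  3.7 -5.6] turn 0.001
[1.03814376 1.20766976 0.02412832]
```

View pics/w15.png

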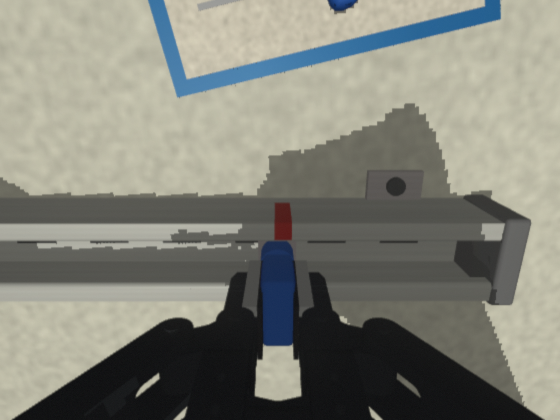

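The quarter turn is done: the paddle lies across the rail. The nut crept about 3 mm along the rail, with paddle at x=277 and red strip at x=283. I'll bring it back while it is still pressed down.

>>> apply_moves(series=[[[0.8,1.4,1.2,0],[1.6,2.8,1.2,0],[2.4,4.2,1.2,0],[3,5,1.2,0],[3,5,1.2,0],[3,5,1.2,0]]])

```text
time: 12.52
eef_pos: [0.6024, 0.1083, 0.0539]
orientation: [-0.0, 0.999, -0.036, 0.001]
force: [-6.1, 5.5, 11.8]
gripper_width: 0.0109
```

Run:
```python
from rig import manip
from h import *
im=manip.read_camera("wrist"); cv2.imwrite("pics/w16.png",im)
s=manip.observe()
goto(s,[.6037,.1048,.0598],-4.3); print(s['ft_torque'])
cv2.imwrite("pics/w16c.png",cv2.convertScaleAbs(cv2.resize(im[150:350,180:380],None,fx=3,fy=3,interpolation=2),alpha=1.5))
```

```text
tcp [602.4 108.3  53.9] yaw -4.09 tilt z [0.0015 0.0002] F [-8.1  6.3 12.3] w 11.0 t 12.57
move mm [ 1.6  3.4 -5.9] turn 0.004
[1.45951412 1.7486571  0.05265968]
```

View pics/w16c.png

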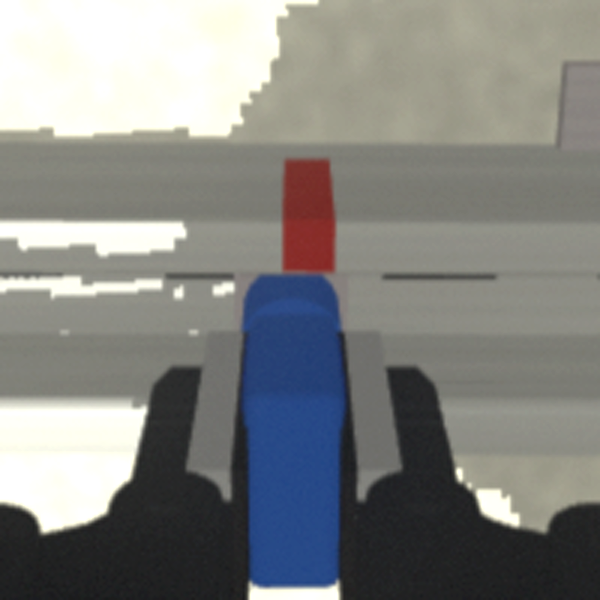

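>>> apply_moves(series=[[[0,0,-0.6,0],[0,0,-0.6,0],[1,2,-0.6,0],[1.5,3.5,-0.6,0],[1.5,5,-0.6,0],[1.5,5.5,-0.6,0],[1.5,5.5,-0.6,0]]])

```text
time: 13.15
eef_pos: [0.6024, 0.108, 0.0555]
orientation: [-0.003, 0.999, -0.034, -0.0]
force: [-5.3, 6.2, 9.4]
gripper_width: 0.0114
```

Run:
```python
from rig import manip
from h import *
im=manip.read_camera("wrist"); cv2.imwrite("pics/w17.png",im)
s=manip.observe()
goto(s,[.6037,.1048,.0598],-4.3); print(s['ft_torque'])
```

```text
tcp [602.4 107.9  55.5] yaw -3.94 tilt z [-0.0001  0.0061] F [-4.9  6.1  9.4] w 10.9 t 13.2
move mm [ 1.6  3.  -4.3] turn 0.006
[1.6143367  1.0753311  0.02647786]
```

>>> apply_moves(series=[[[1,2,0.3,0],[2,4,0.3,0],[2.5,6,0.3,0],[3,7.5,0.3,0],[3,7.5,0.3,0]]])

```text
time: 13.62
eef_pos: [0.6025, 0.1072, 0.0558]
orientation: [-0.007, 0.999, -0.033, -0.002]
force: [-6.0, 8.7, 8.2]
gripper_width: 0.0111
```

Run:
```python
from rig import manip
from h import *
im=manip.read_camera("wrist"); cv2.imwrite("pics/w18.png",im)
s=manip.observe()
goto(s,[.6037,.1048,.0598],-4.3); print(s['ft_torque'])
cv2.imwrite("pics/w18c.png",cv2.convertScaleAbs(cv2.resize(im[150:350,180:380],None,fx=3,fy=3,interpolation=2),alpha=1.5))
```

```text
tcp [602.5 107.1  55.8] yaw -3.75 tilt z [-0.004   0.0138] F [-6.   8.3  9.9] w 11.2 t 13.67
move mm [ 1.3  2.2 -4. ] turn 0.01
[2.20463338 1.45571235 0.08402699]
```

View pics/w18c.png

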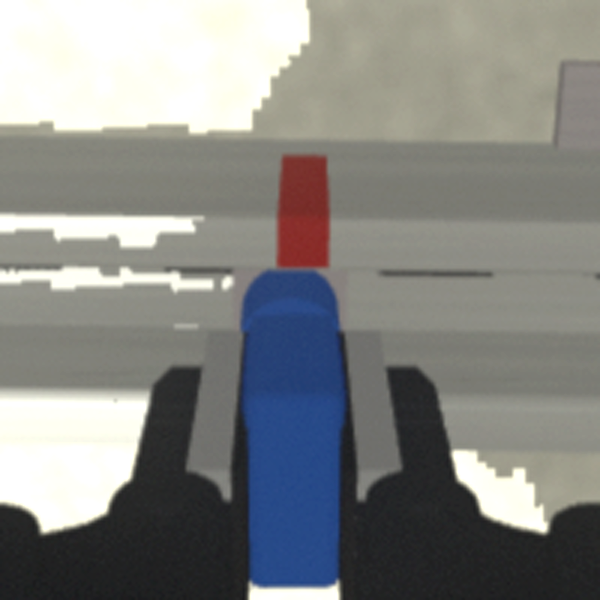

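Run:
```python
from rig import manip
from h import *
m=manip.camera_model("wrist"); s=manip.observe(); r=quat(s['orientation']); t=s['eef_pos']
P=lambda x,y,z=.041:onz(m,(180+x/3-.33,150+y/3-.33),z)
for x in (150,450): print("far edges outer,inner; near inner, outer",[np.round(P(x,y)[:2],4) for y in ((217,270,388,452) if x==150 else (220,270,384,450))])
print("strip ctr", P(303,243)); print("nut top bar", s['eef_pos']+r.apply([0,0,.0233]), proj(m,s['eef_pos']+r.apply([0.017,0,.0233])))
```

```text
far edges outer,inner; near inner, outer [array([0.6256, 0.1267]), array([0.6168, 0.1277]), array([0.5959, 0.1299]), array([0.5839, 0.1312])]
far edges outer,inner; near inner, outer [array([0.6224, 0.0807]), array([0.614 , 0.0809]), array([0.5939, 0.0813]), array([0.5815, 0.0815])]
strip ctr [0.61991202 0.10346801 0.041     ]
nut top bar [0.60243275 0.1074489  0.03252874] [274.96330153 225.15429018]
```

>>> apply_moves(series=[[[1.5,4,0.6,-0.1],[1.5,5,0.6,-0.2],[2,5,0.6,-0.2],[2,5,0.6,-0.1],[2,5,0.6,0],[2,5,0.6,-0.1],[2,5,0.6,-0.2],[2,5,0.6,-0.1],[2,5,0.6,0.0],[2,5,0.6,0.0]]])

```text
time: 14.5
eef_pos: [0.6023, 0.1037, 0.0554]
orientation: [-0.007, 0.999, -0.034, -0.004]
force: [-4.6, 2.0, 8.3]
gripper_width: 0.011
```

Run:
```python
from rig import manip
from h import *
im=manip.read_camera("wrist"); cv2.imwrite("pics/w19.png",im)
s=manip.observe(); r=quat(s['orientation'])
goto(s,[.6037,.1048,.0598],-4.3); print(s['ft_torque'],"bar",s['eef_pos']+r.apply([0,0,.0323]))
cv2.imwrite("pics/w19c.png",cv2.convertScaleAbs(cv2.resize(im[150:350,180:380],None,fx=3,fy=3,interpolation=2),alpha=1.5))
```

```text
tcp [602.3 103.7  55.4] yaw -3.74 tilt z [-0.0078  0.015 ] F [-4.6  1.3  7.9] w 11.0 t 14.55
move mm [ 1.3 -1.3 -4.3] turn 0.01
[0.44439558 1.14212179 0.02489983] bar [0.60202594 0.10417649 0.02315176]
```

View pics/w19c.png

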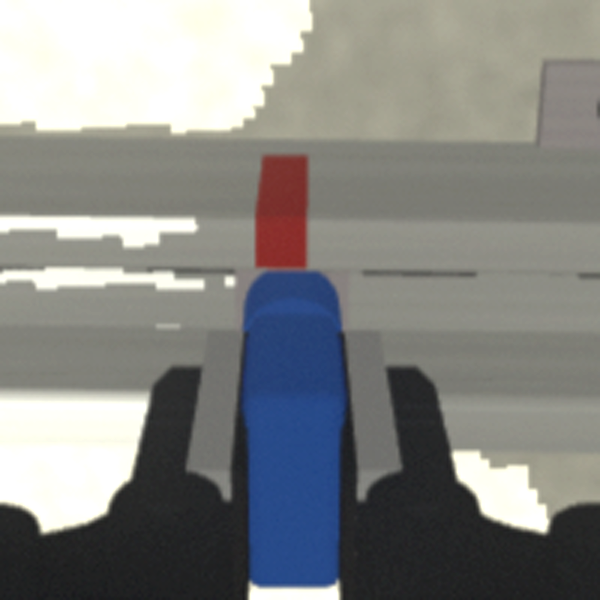

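>>> apply_moves(series=[[[-0.8,-0.5,1.2,-0.06],[-0.8,-0.5,1.2,-0.12],[-0.8,-0.5,1.2,-0.06],[-0.8,-0.5,1.2,0.01],[-0.8,-0.5,1.2,0.01],[-0.8,-0.5,1.2,0.01]]])

```text
time: 15.05
eef_pos: [0.6021, 0.1047, 0.0554]
orientation: [-0.008, 0.999, -0.038, -0.004]
force: [-1.3, -0.6, 7.6]
gripper_width: 0.011
```

Run:
```python
from rig import manip
from h import *
im=manip.read_camera("wrist"); cv2.imwrite("pics/w20.png",im)
s=manip.observe(); r=quat(s['orientation'])
goto(s,[.6037,.1048,.0598],-4.3); print(s['ft_torque'],"bar",s['eef_pos']+r.apply([0,0,.0323]))
```

```text
tcp [602.1 104.7  55.4] yaw -4.3 tilt z [-0.0065  0.0155] F [-1.9  0.   9.2] w 11.4 t 15.1
move mm [ 1.5 -0.3 -4.4] turn -0.0
[-0.01026014  0.35089306  0.02899219] bar [0.60191919 0.10521492 0.02308648]
```

>>> apply_moves(series=[[[0,0,-0.5,0],[0,0,-1,0],[0,0,-1.5,0],[0,0,-2,0],[0,0,-2.5,0],[0,0,-3,0],[0,0,-3,0]]])

```text
time: 15.68
eef_pos: [0.6021, 0.1047, 0.0589]
orientation: [-0.008, 0.999, -0.038, -0.004]
force: [-2.0, -0.2, 6.4]
gripper_width: 0.0111
```

Run:
```python
from rig import manip
from h import *
im=manip.read_camera("wrist"); cv2.imwrite("pics/w21.png",im)
s=manip.observe(); r=quat(s['orientation'])
goto(s,[.6037,.1048,.0598],-4.3); print(s['ft_torque'],"bar",s['eef_pos']+r.apply([0,0,.0323]))
```

```text
tcp [602.1 104.7  58.9] yaw -4.3 tilt z [-0.0066  0.0154] F [-1.9 -0.8  6. ] w 11.0 t 15.73
move mm [ 1.6 -0.3 -0.9] turn -0.0
[-0.06770011  0.35343406  0.04182173] bar [0.60189865 0.1051763  0.02661452]
```

>>> apply_moves(series=[[[0,0,-0.6,0],[0,0,-1.2,0],[0,0,-1.2,0],[0,0,-1.2,0]]])

```text
time: 16.07
eef_pos: [0.602, 0.1047, 0.0597]
orientation: [-0.008, 0.999, -0.038, -0.004]
force: [0.2, 0.4, -1.3]
gripper_width: 0.011
```

Run:
```python
from rig import manip
from h import *
s=manip.observe(); r=quat(s['orientation'])
goto(s,[.6037,.1048,.0598],-4.3); print(s['ft_torque'],"bar",s['eef_pos']+r.apply([0,0,.0323]))
```

```text
tcp [602.  104.7  59.7] yaw -4.3 tilt z [-0.007   0.0153] F [ 0.2  0.4 -1.3] w 11.0 t 16.07
move mm [ 1.7 -0.3 -0.1] turn 0.0
[-0.10419451 -0.1904196   0.00210863] bar [0.60173953 0.10516634 0.02738195]
```

>>> apply_moves(series=[[[0,0,-0.5,0],[0,0,-1.0,0],[0,0,-1.3,0],[0,0,-1.3,0]]])

```text
time: 16.4
eef_pos: [0.6018, 0.1046, 0.0599]
orientation: [-0.008, 0.999, -0.037, -0.004]
force: [3.2, 1.5, -9.9]
gripper_width: 0.0109
```

>>> apply_moves(series=[[[0,0,-1.2,0],[0,0,-1.3,0],[0,0,-1.3,0],[0,0,-1.3,0],[0,0,-1.3,0],[0,0,-1.3,0]]])

```text
time: 16.9
eef_pos: [0.6017, 0.1046, 0.06]
orientation: [-0.007, 0.999, -0.037, -0.004]
force: [4.6, 1.5, -14.9]
gripper_width: 0.0109
```

Run:
```python
from rig import manip
from h import *
im=manip.read_camera("wrist"); cv2.imwrite("pics/w22.png",im)
s=manip.observe(); goto(s,[.6037,.1048,.0598],-4.3); print(s['ft_torque'])
```

```text
tcp [601.7 104.6  60. ] yaw -4.29 tilt z [-0.0075  0.0153] F [  5.3   1.2 -15. ] w 11.4 t 16.95
move mm [ 2.  -0.3  0.2] turn 0.0
[ 0.19194366 -1.47956952 -0.06492259]
```

>>> apply_moves(series=[[[0,0,0.2,0],[0,0,0.4,0],[0,0,0.4,0],[0,0,0.4,0],[0,0,0.4,0]]])

```text
time: 17.37
eef_pos: [0.6018, 0.1047, 0.0599]
orientation: [-0.008, 0.999, -0.037, -0.004]
force: [3.2, 1.1, -7.2]
gripper_width: 0.0112
```

Run:
```python
from rig import manip
from h import *
s=manip.observe(); goto(s,[.6037,.1048,.0598],-4.3); print(s['ft_torque'])
```

```text
tcp [601.8 104.7  59.9] yaw -4.28 tilt z [-0.0071  0.0154] F [ 3.2  1.1 -7.2] w 11.2 t 17.37
move mm [ 1.9 -0.3  0.1] turn 0.0
[ 0.02720302 -0.77243687 -0.04629659]
```

>>> apply_moves(series=[[[0,0,0.7,0],[0,0,0.7,0],[0,0,0.7,0],[0,0,0.7,0]]])

```text
time: 17.7
eef_pos: [0.6019, 0.1047, 0.0597]
orientation: [-0.008, 0.999, -0.037, -0.004]
force: [0.8, 0.3, -2.0]
gripper_width: 0.011
```

>>> apply_moves(series=[[[0,0,0.2,0],[0,0,0.2,0],[0,0,0.2,0],[0,0,0.2,0],[0,0,0.2,0],[0,0,0.2,0],[0,0,0.2,0],[0,0,0.2,0]]], hand=1)

```text
time: 18.37
eef_pos: [0.6019, 0.1046, 0.0595]
orientation: [-0.008, 0.999, -0.037, -0.004]
force: [0.3, 0.5, 0.2]
gripper_width: 0.0854
```

Run:
```python
from rig import manip
from h import *
im=manip.read_camera("wrist"); cv2.imwrite("pics/w23.png",im)
s=manip.observe(); goto(s,[.6037,.1048,.0598],-4.3)
```

```text
tcp [601.9 104.6  59.5] yaw -4.29 tilt z [-0.007   0.0153] F [-0.   0.7  1. ] w 85.4 t 18.42
move mm [ 1.8 -0.3 -0.3] turn 0.0
```

View pics/w23.png

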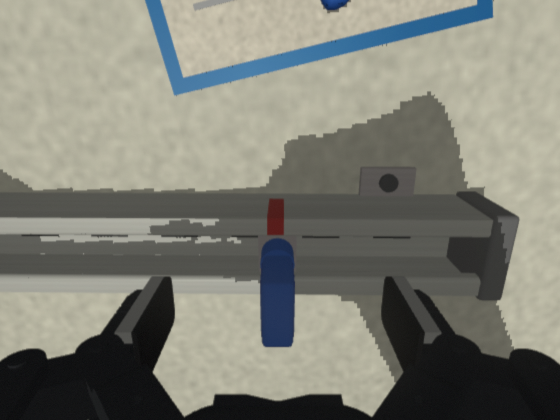

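Released; the nut stands in line with the red strip at (276,220). I'll retreat straight up, then look.

>>> apply_moves(series=[[[0,0,-20,0],[0,0,-50,0],[0,0,-85,0],[-20,0,-120,0],[-50,0,-150,0],[-80,0,-160,0],[-80,0,-160,0],[-80,0,-160,0]]])

```text
time: 19.08
eef_pos: [0.5228, 0.1085, 0.2214]
orientation: [-0.008, 0.999, -0.037, -0.003]
force: [-0.2, 0.4, -0.4]
gripper_width: 0.0857
```

Run:
```python
from rig import manip
from h import *
im=manip.read_camera("wrist"); m=manip.camera_model("wrist"); cv2.imwrite("pics/w24.png",im)
cv2.imwrite("pics/w24c.png",cv2.resize(im[40:190,190:370],None,fx=4,fy=4,interpolation=2))
sc=manip.read_camera("scene"); cv2.imwrite("pics/s24.png",np.hstack([cv2.resize(sc[140:300,230:400],None,fx=3,fy=3,interpolation=2)]))
s=manip.observe(); goto(s,[.6037,.1048,.0598],-4.3)
```

```text
tcp [523.5 107.9 219.7] yaw -4.3 tilt z [-0.007  0.015] F [ 0.3  0.1 -0.5] w 85.3 t 19.18
move mm [ 81.5  -0.7 159.3] turn -0.0
```

View pics/w24c.png

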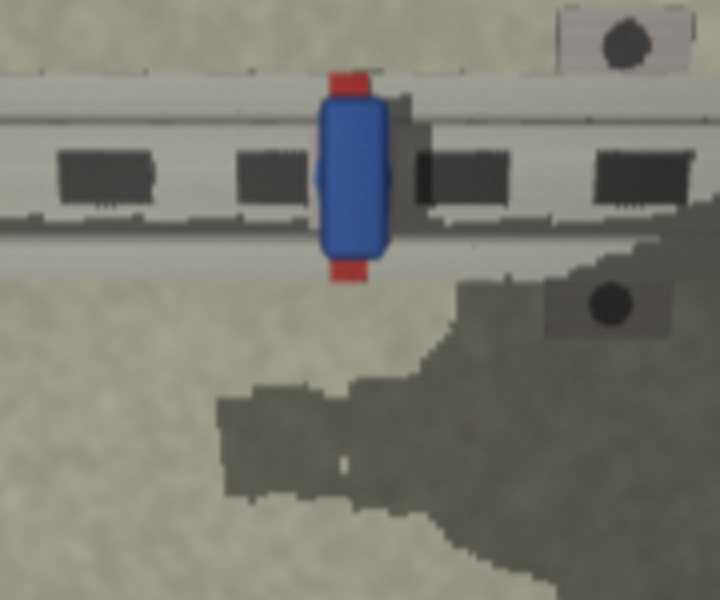

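View pics/s24.png

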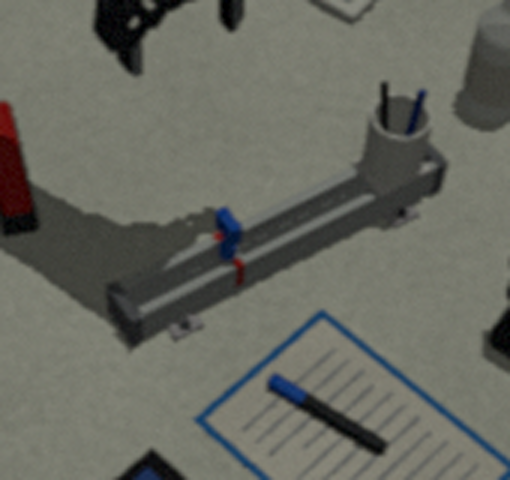

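The nut stands upright and crosswise, centred between the strips: paddle at about 353 and strips at about 350 in the 4x crop. I'm handing in.

Run:
```python
from rig import manip
print(manip.finish_job())
```

```text
the job is handed in; nothing more can be done
None
```

The blue spring channel nut is caught in the channel at the red mark. It stayed put under an upward pull, and I let go and handed the job in at about 19 s.

- **What I did:** I put the nut lengthwise through the slot, pressed it down and turned it a quarter turn clockwise. Then I let the spring lift it until its grooves caught the lips.
- **Catch:** After the lift the grip stood at about 77.4 mm, against the 77.5 mm expected.
- **Pull test:** I meant to pull at about 10 N. The first pull reached 9.9 N, but the half-second hold rose to about 15 N, more than asked though under the 20 N limit. The nut rose only about 0.3 mm.
- **Last pictures:** The released nut stands upright and crosswise, within about 1 mm of the middle of the strips. Nothing around the channel looks moved, and the open gripper is clear of everything. I did not look at the tray again after lifting the nut out.
- **What did not go smoothly:** During the turn the nut crept about 3 mm along the rail. I brought it back with two or three small back-and-forth turns while it was still pressed down. The readings between moves peaked at about 12 N downward and 10 N sideways, about 16 N combined.
- **What disagreed:** The tool's measured position put the nut about 1.5 mm off the slot's centre line, while the camera showed it centred and the grooves caught.

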